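# Heft three look-alike cartons and pack the two heavier ones, heaviest at the bottom

### The job

The three white cartons look alike but hold different metal, so pick them up to feel which is which. Pack the two heavier ones in the blue rack: first set the heaviest on the front ledge and slide it fully home into the bay under the roof; then set the second heaviest flat on the middle of the roof and leave the lightest on the desk where it was. Do not drop or tip the cartons, and leave the mug, the glue bottle and the tape roll alone.

Things in the scene. Friction and masses are not known exactly. Their poses are not given: they have to be found in the camera images.
- carton_a: one of three look-alike shut white cartons, 62 x 80 mm, 48 mm high, upright on the desk. Origin central, 1 mm above the underside; x: short side, y: long side, z up. Pinch it across the 62 mm. Unseen metal inside: of the three, one weighs about 0.16 kg, one 0.42, one 0.76 (10 % either way); which is which changes every time.
- carton_b: one of three look-alike shut white cartons, 62 x 80 mm, 48 mm high, upright on the desk. Origin central, 1 mm above the underside; x: short side, y: long side, z up. Pinch it across the 62 mm. Unseen metal inside: of the three, one weighs about 0.16 kg, one 0.42, one 0.76 (10 % either way); which is which changes every time.
- carton_c: one of three look-alike shut white cartons, 62 x 80 mm, 48 mm high, upright on the desk. Origin central, 1 mm above the underside; x: short side, y: long side, z up. Pinch it across the 62 mm. Unseen metal inside: of the three, one weighs about 0.16 kg, one 0.42, one 0.76 (10 % either way); which is which changes every time.
- rack: fixed rack of aluminium and blue sheet, 205 x 96 mm, 64 mm high; place and yaw vary. Origin on the desk; x points level into the bay, y left, z up. The 4 mm base plate runs from x = -150 to +55 mm. Behind x = -25 mm is a roofed bay, 74 mm wide between 5 mm cheeks, with 30 mm high flared lead-ins from x = -45 mm; rear stop at x = +45 mm
- ledge (a point): on the bare front ledge of the base plate, rack x = -90 mm, 4 mm above the desk: centre of a carton's underside when it stands there to be pushed in, its long side along rack x (axes as the rack)
- bay_home (a point): on the bay floor, rack x = +5 mm, 4 mm above the desk: centre of a carton's underside when it is fully home against the stop, long side along rack x; its front end then stands out 10 mm from under the roof. Headroom in the bay is 56 mm, so a carton slides in and cannot be carried in; the heaviest takes up to 10 N to slide (axes as the rack)
- roof_center (a point): middle of the roof's top face, 64 mm above the desk; the roof covers rack x from -25 to +65 mm and is 94 mm wide. The black computer (100 mm high) stands close behind and to the right of the rack: come to the roof from over the ledge (axes as the rack)
- mug: white spotted mug, 78 mm across, 114 mm with its handle, 93 mm high, standing; origin under its middle. A bystander: leave it alone.
- glue_bottle: small white and blue glue bottle with red cap, 28 mm across, 94 mm high, standing; origin under its middle. A bystander: leave it alone.
- masking_tape: roll of cream masking tape, 104 mm across, 25 mm high, lying flat; origin under its middle. A bystander: leave it alone.
Things that resemble listed ones, but are neither listed nor needed, are in the scene too. What is shaped like the carton_b but turquoise is not meant.

How it is judged:
On the way:
1. the heaviest carton is fully home in the bay and let go, the two others still down on the desk (((linear speed of carton_a below 0.03 m/s and angular speed of carton_a below 0.3 rad/s and angle between carton_a's own z axis and vertical below 0.1 rad and contact force between the fingers and carton_a below 0.3 N and x of carton_a in the frame of rack between -0.004 and 0.012 m and y of carton_a in the frame of rack between -0.012 and 0.012 m and z of carton_a in the frame of rack below 0.012 m and angle between the y axis of carton_a and the x axis of rack, either way round below 0.2 rad and contact force between carton_a and rack above 5.6 N) or (linear speed of carton_b below 0.03 m/s and angular speed of carton_b below 0.3 rad/s and angle between carton_b's own z axis and vertical below 0.1 rad and contact force between the fingers and carton_b below 0.3 N and x of carton_b in the frame of rack between -0.004 and 0.012 m and y of carton_b in the frame of rack between -0.012 and 0.012 m and z of carton_b in the frame of rack below 0.012 m and angle between the y axis of carton_b and the x axis of rack, either way round below 0.2 rad and contact force between carton_b and rack above 5.6 N) or (linear speed of carton_c below 0.03 m/s and angular speed of carton_c below 0.3 rad/s and angle between carton_c's own z axis and vertical below 0.1 rad and contact force between the fingers and carton_c below 0.3 N and x of carton_c in the frame of rack between -0.004 and 0.012 m and y of carton_c in the frame of rack between -0.012 and 0.012 m and z of carton_c in the frame of rack below 0.012 m and angle between the y axis of carton_c and the x axis of rack, either way round below 0.2 rad and contact force between carton_c and rack above 5.6 N)) and height (world z) of each of carton_a, carton_b, carton_c below 0.03 m), for 0.2 s.
At the end, for the whole second after the job is handed in: The heaviest carton stands lengthwise in the bay, against the rear stop or no more than 9 mm short of it; the second heaviest stands flat on the roof within 25 mm of its middle; the lightest stands on the bare desk within 100 mm of where it was; all at rest and let go (((linear speed of carton_a below 0.03 m/s and angular speed of carton_a below 0.3 rad/s and angle between carton_a's own z axis and vertical below 0.1 rad and contact force between the fingers and carton_a below 0.3 N and x of carton_a in the frame of rack between -0.004 and 0.012 m and y of carton_a in the frame of rack between -0.012 and 0.012 m and z of carton_a in the frame of rack below 0.012 m and angle between the y axis of carton_a and the x axis of rack, either way round below 0.2 rad and contact force between carton_a and rack above 5.6 N) or (linear speed of carton_b below 0.03 m/s and angular speed of carton_b below 0.3 rad/s and angle between carton_b's own z axis and vertical below 0.1 rad and contact force between the fingers and carton_b below 0.3 N and x of carton_b in the frame of rack between -0.004 and 0.012 m and y of carton_b in the frame of rack between -0.012 and 0.012 m and z of carton_b in the frame of rack below 0.012 m and angle between the y axis of carton_b and the x axis of rack, either way round below 0.2 rad and contact force between carton_b and rack above 5.6 N) or (linear speed of carton_c below 0.03 m/s and angular speed of carton_c below 0.3 rad/s and angle between carton_c's own z axis and vertical below 0.1 rad and contact force between the fingers and carton_c below 0.3 N and x of carton_c in the frame of rack between -0.004 and 0.012 m and y of carton_c in the frame of rack between -0.012 and 0.012 m and z of carton_c in the frame of rack below 0.012 m and angle between the y axis of carton_c and the x axis of rack, either way round below 0.2 rad and contact force between carton_c and rack above 5.6 N)) and ((linear speed of carton_a below 0.03 m/s and angular speed of carton_a below 0.3 rad/s and angle between carton_a's own z axis and vertical below 0.1 rad and contact force between the fingers and carton_a below 0.3 N and horizontal distance between carton_a and roof_center below 0.025 m and height (world z) of carton_a between 0.058 and 0.075 m and contact force between carton_a and rack between 2.7 and 5.6 N) or (linear speed of carton_b below 0.03 m/s and angular speed of carton_b below 0.3 rad/s and angle between carton_b's own z axis and vertical below 0.1 rad and contact force between the fingers and carton_b below 0.3 N and horizontal distance between carton_b and roof_center below 0.025 m and height (world z) of carton_b between 0.058 and 0.075 m and contact force between carton_b and rack between 2.7 and 5.6 N) or (linear speed of carton_c below 0.03 m/s and angular speed of carton_c below 0.3 rad/s and angle between carton_c's own z axis and vertical below 0.1 rad and contact force between the fingers and carton_c below 0.3 N and horizontal distance between carton_c and roof_center below 0.025 m and height (world z) of carton_c between 0.058 and 0.075 m and contact force between carton_c and rack between 2.7 and 5.6 N)) and ((linear speed of carton_a below 0.03 m/s and angular speed of carton_a below 0.3 rad/s and angle between carton_a's own z axis and vertical below 0.1 rad and contact force between the fingers and carton_a below 0.3 N and height (world z) of carton_a between -0.01 and 0.003 m and distance of carton_a from where it was at the start of the episode below 0.1 m) or (linear speed of carton_b below 0.03 m/s and angular speed of carton_b below 0.3 rad/s and angle between carton_b's own z axis and vertical below 0.1 rad and contact force between the fingers and carton_b below 0.3 N and height (world z) of carton_b between -0.01 and 0.003 m and distance of carton_b from where it was at the start of the episode below 0.1 m) or (linear speed of carton_c below 0.03 m/s and angular speed of carton_c below 0.3 rad/s and angle between carton_c's own z axis and vertical below 0.1 rad and contact force between the fingers and carton_c below 0.3 N and height (world z) of carton_c between -0.01 and 0.003 m and distance of carton_c from where it was at the start of the episode below 0.1 m))); the robot touches nothing.
It fails at once if a carton is tipped by more than 35 degrees (angle between any of carton_a, carton_b, carton_c's own z axis and vertical above 0.6 rad).
It fails at once if a carton is dropped or knocked: moves faster than 0.7 m/s while not held ((linear speed of carton_a above 0.7 m/s and contact force between the fingers and carton_a below 0.1 N) or (linear speed of carton_b above 0.7 m/s and contact force between the fingers and carton_b below 0.1 N) or (linear speed of carton_c above 0.7 m/s and contact force between the fingers and carton_c below 0.1 N)).
It fails at once if mug, glue bottle or tape roll moved by more than 30 mm or tipped (distance of any of mug, glue_bottle, masking_tape from where it was at the start of the episode above 0.03 m or angle between any of mug, glue_bottle, masking_tape's own z axis and vertical above 0.4 rad).
It also fails if it takes over 72 s, if anything falls off the work surface, if the arm or the gripper's body presses on something with over 40 N, if the wrist force passes 120 N, or if a joint passes its speed limit or range.

### The arm

A 6-joint arm with a two-finger parallel gripper is mounted at the origin on a cart in front of the work surface, level with it; the furniture and walls round the work are solid. World frame = base frame: x ahead of the robot, y to its left, z up, the work surface at z = 0. Lengths are in m, angles in rad, forces in N, time in s.
With the tool pointing down it reaches from about 0.35 to 0.975 m from the base axis. Payload 4.9 kg.
Tool frame: the origin (TCP) lies on the centre line of the jaws, within the pads' length; the fingertips stand 22 mm ahead of it and the grasp point (between the pads) lies 3 mm ahead of it; z points along the fingers, y is the line along which they close (so a half turn about z gives the same grasp; the last joint's range is limited). The gripper opens to 85 mm and grips with 20 to 120 N. Pads are 22 mm wide; open, the fingers measure 114 mm over their backs; the gripper's body (76 mm by 85 mm) begins 54 mm behind the grasp point. The pads swing forward as they close: fully open they stand 13 mm farther back than shut.
Start: joints at [-1.397, 0.053, 1.613, -0, 1.476, -0.119], TCP at [0.18, -0.598, 0.253] pointing down, gripper open.
Joint ranges: [-3.01, 3.01], [-1.01, 2.22], [0.06, 2.58], [-1.02, 4.17], [0.09, 2.62], [-3.14, 3.14]. Speed limits (rad/s): [2.57, 2.57, 3.14, 3.14, 3.14, 3.14].

### API

Orientations are given as a unit quaternion [x, y, z, w].
In Python, from rig import sensors, optics, robot gives the robot as it stands. The module is installed in compiled form; this text tells all that it offers.
- The arm moves only by the tool move_arm, never from a script. Its argument "series" is a list of rows, each a list of 6 numbers: the shift along the tool's x, y, z in units of 0.2 m (1.0 is 0.2 m), then the turn, a rotation vector about the tool's x, y, z in units of pi/2 rad (1.0 is pi/2 rad). In form: [[x, y, z, rx, ry, rz], ...]. A call has 1 to 20 rows; each row shifts and turns the commanded pose from where the row before left it, along the tool's axes as they then stand; what a row does not reach is not made up. A row lasts 1/8 s, in which the tool goes at most 62.5 mm and 10.7 degrees, less where a joint would pass 70% of its speed; a pose out of reach is approached as far as the arm can. A call with a number of a shift or a turn outside -1 to 1 is refused whole. A call with a gripper value outside its range is refused whole. "claw" is the opening, from 0 (shut) to 1 (fully open), set as the call begins (left out, the last holds). The fingers move at their own pace and stop on an object; the grip force is fixed at half the most. Time passes only in rows, so rows that do not move let the fingers close. It gives the time, the measured TCP pose, the force, the opening and the grip force at its end, in the units of the state.
- sensors.read_state(): the state, without advancing time (a new reading comes with each control period).
- optics.get_image(name): name is "side" or "top" or "wrist"; returns a dict with "color" (384x512x3 uint8, red, green, blue), "depth" (384x512 float32, m along the optical axis (not along the pixel's ray), 0 where there is no reading), "camera_matrix" (3x3 intrinsics, pixels), "world_to_cam" (4x4, takes a point from world to camera coordinates); the wrist camera has in their place "mount" (4x4, takes a point from camera to tool coordinates, whose origin is the TCP and whose axes are the flange's). Camera axes: x right, y up, looking along -z (the intrinsics and any distortion apply to the point x, -y, -z); pixel columns grow to the right and rows downward; lengths in m; the calibration is good to about 2 mm. A picture is of the moment at which its call begins: read the wrist's pose just before it.
- robot.sign_off(): hands the job in; it is judged then, once.
Trained networks look in the newest picture that a camera, given by its name, has taken for a name from the list of things; names that differ only in an ending like _2 or _b are one class to them, and where a whole thing is asked for, a point or a joint stands for the part that bears it (a point fixed in the world has none). Each returns a list of dicts, best first, with "score" (0 to 1); they miss things now and then, are a little off and sometimes report something else, mostly with a low value. They report only what shows in the picture. A call takes as long as a camera call. They do not tell look-alikes from the thing itself.
- optics.recognise(camera, label): "location" ([x, y, z] in m, in world coordinates, good to about 4 mm: the middle of the surface that is visible of it).
- optics.regions_of(camera, label): "pixels" (384x512 bool, what is visible of it).
The state is a dict: "time_s": time; "joint_pos": joint angles; "joint_vel": joint speeds; "tau": joint torques, N m; "ee_pos": TCP position; "tool_rot": TCP orientation; "ft_force": force on the tool from outside, world axes, zero at the start; "ft_torque": the same for the moment, N m; "grip_width": opening from 0.0 (shut) to 1.0 (fully open); "finger_force": force on a finger pad.
Only numpy, scipy, OpenCV 4.12 (cv2) and the standard library are available. Lean on these libraries where they do the work, as an engineer would, in place of code of your own. Each camera call takes 0.05 s, during which the arm holds its last target. There are 200 camera calls.

## Working session

There is one attempt and no reset: what is moved stays moved. The work goes in short steps, Python scripts to look and compute and a tool call to move; the robot and the scene stay as the last step left them, time stands still between calls to the robot, and variables do not carry over. Pictures are saved under pics/ and viewed, at most 10 in all, crops included, and the job is handed in when it is done.

Besides the shell and the picture viewer there is one more tool, called after "Emit:" by a JSON object that holds its "op" and its "data", one argument or row to a line. move_arm: Moves the arm, as the interface text tells. Its arguments: {"type":"object","properties":{"series":{"type":"array"},"claw":{"type":"number"}},"required":["series"]}

```bash
mkdir -p pics; cat > h.py <<'E'
import numpy as np, cv2
from rig import sensors, optics, robot
from scipy.spatial.transform import Rotation as R
def world(im, st=None):
    K=im["camera_matrix"]; d=im["depth"]; h,w=d.shape
    u,v=np.meshgrid(np.arange(w),np.arange(h))
    x=(u-K[0,2])/K[0,0]*d; y=(v-K[1,2])/K[1,1]*d
    P=np.stack([x,-y,-d,np.ones_like(d)],-1)
    if "world_to_cam" in im: T=np.linalg.inv(im["world_to_cam"])
    else:
        T=np.eye(4);T[:3,:3]=R.from_quat(st["tool_rot"]).as_matrix();T[:3,3]=st["ee_pos"];T=T@im["mount"]
    W=(P@T.T)[...,:3]; W[d==0]=np.nan
    return W
def save(n,c): cv2.imwrite("pics/"+n,cv2.cvtColor(c,cv2.COLOR_RGB2BGR))
E
python3 - <<'E'
from h import *
s=sensors.read_state(); print({k:np.round(v,3) for k,v in s.items()})
ims=[]
for c in ["top","side"]:
    im=optics.get_image(c); ims.append(im["color"]); W=world(im)
    np.savez(c+".npz",c=im["color"],W=W)
    for l in ["carton_a","rack","mug","glue_bottle","masking_tape"]:
        for r in optics.regions_of(c,l):
            m=r["pixels"]; p=W[m]; p=p[~np.isnan(p[:,0])]
            v,u=np.nonzero(m)
            o=""
            if l in("carton_a","rack") and len(p):
                zt=np.percentile(p[:,2],95); t=p[p[:,2]>zt-.008]
                o=(np.round(zt,3),[np.round(x,3) for x in cv2.minAreaRect(t[:,:2].astype(np.float32))])
            print(c,l,round(r["score"],2),int(u.mean()),int(v.mean()),m.sum(),np.round(np.nanmedian(p,0),3),o)
save("a.png",cv2.resize(np.vstack(ims),(600,900))[:,:]) if 0 else (save("top.png",cv2.resize(ims[0],(800,600))),save("side.png",cv2.resize(ims[1],(800,600))))
E
```

```text
{'time_s': np.float64(0.0), 'joint_pos': array([-1.397,  0.053,  1.614, -0.   ,  1.476, -0.119]), 'joint_vel': array([-0.   ,  0.   ,  0.001,  0.001, -0.001, -0.001]), 'tau': array([-1.0000e-03, -3.9368e+01, -3.7018e+01, -0.0000e+00,  7.0000e-03,
       -0.0000e+00]), 'ee_pos': array([ 0.18 , -0.598,  0.252]), 'tool_rot': array([ 0.989,  0.146, -0.   , -0.001]), 'ft_force': array([ 0.268, -0.44 , -0.158]), 'ft_torque': array([-0.009, -0.03 ,  0.034]), 'finger_force': np.float64(0.0), 'grip_width': np.float64(1.0)}
top carton_a 0.81 218 234 571 [ 0.415 -0.158  0.048] (np.float64(0.052), [array([ 0.415, -0.158]), array([0.078, 0.06 ]), np.float64(80.415)])
top carton_a 0.77 290 206 581 [ 0.493 -0.369  0.047] (np.float64(0.051), [array([ 0.496, -0.372]), array([0.078, 0.06 ]), np.float64(73.576)])
top carton_a 0.65 375 203 675 [ 0.502 -0.623  0.047] (np.float64(0.051), [array([ 0.503, -0.628]), array([0.062, 0.078]), np.float64(88.02)])
top carton_a 0.61 242 192 591 [ 0.536 -0.23   0.047] (np.float64(0.051), [array([ 0.539, -0.231]), array([0.078, 0.06 ]), np.float64(73.607)])
top rack 
[... 666 characters left out ...]
 -0.161]), array([0.081, 0.057]), np.float64(79.607)])
side carton_a 0.58 263 203 434 [ 0.532 -0.262  0.044] (np.float64(0.047), [array([ 0.538, -0.233]), array([0.08 , 0.059]), np.float64(74.682)])
side carton_a 0.26 264 175 1150 [0.628 0.021 0.016] (np.float64(0.063), [array([0.661, 0.051]), array([0.089, 0.098]), np.float64(13.704)])
side rack 0.66 264 175 1105 [0.627 0.02  0.018] (np.float64(0.063), [array([0.661, 0.051]), array([0.089, 0.098]), np.float64(13.704)])
side mug 0.83 216 252 2391 [ 0.363 -0.527  0.059] 
side glue_bottle 0.71 195 219 272 [ 0.341 -0.306  0.038] 
side masking_tape 0.73 325 221 784 [ 0.665 -0.365  0.015] 
side masking_tape 0.57 263 203 446 [ 0.533 -0.262  0.044]
```

View pics/top.png

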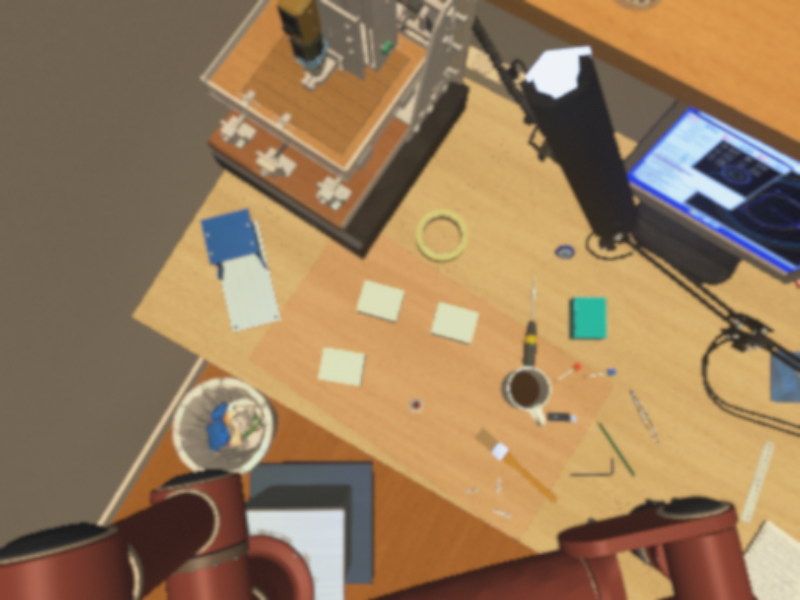

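View pics/side.png

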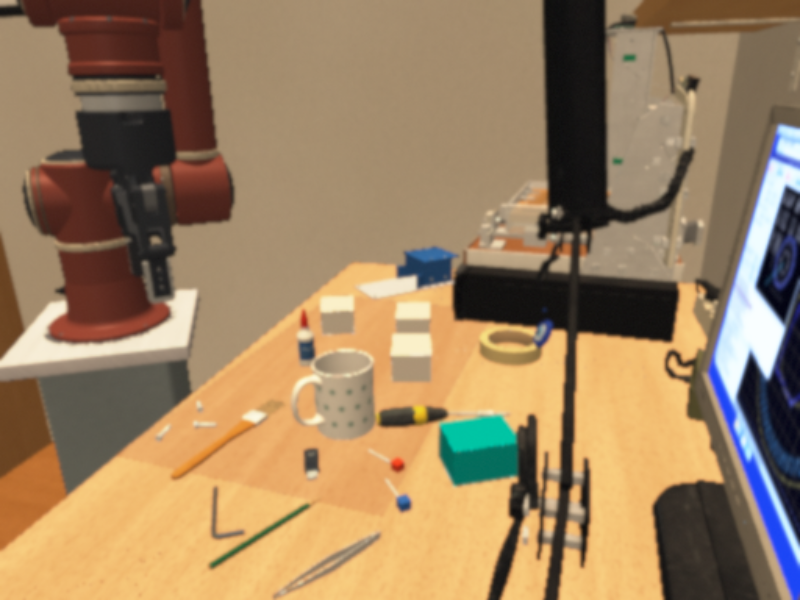

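```bash
python3 - <<'E'
from h import *
d=np.load("top.npz")["c"]
save("crop.png",cv2.resize(d[140:290,170:430],(780,450),interpolation=cv2.INTER_CUBIC))
E
```

```text
(no output)
```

View pics/crop.png

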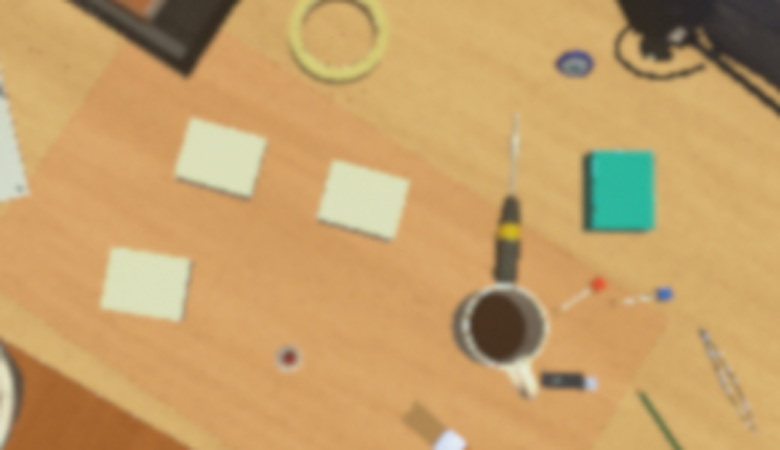

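The white cartons sit at original pixels (218,234), (290,206) and (242,192). The turquoise box at (375,203) is the look-alike and is not meant. The crop confirms three white tops of 60 x 78 mm, z about 0.047–0.051. The rack has its blue roof at (150,150) and its ledge toward the robot, so rack x is about +14°.

```bash
python3 - <<'E'
from h import *
a=np.radians(14.1); ex=np.array([np.cos(a),np.sin(a)]); ey=np.array([-ex[1],ex[0]])
O=np.array([.6615,.052])-.02*ex
for c in["top","side"]:
    W=np.load(c+".npz")["W"].reshape(-1,3); W=W[~np.isnan(W[:,0])]
    r=np.c_[(W[:,:2]-O)@ex,(W[:,:2]-O)@ey,W[:,2]]
    n=r[(abs(r[:,0])<.2)&(abs(r[:,1])<.2)]
    hi=n[(n[:,2]>.075)]; print(c,"hi",len(hi))
    for x0 in np.arange(-.16,.2,.03):
        q=hi[(hi[:,0]>=x0)&(hi[:,0]<x0+.03)]
        if len(q): print(round(x0,2),"y",q[:,1].min().round(3),q[:,1].max().round(3),"z",q[:,2].max().round(3))
    pl=n[(abs(n[:,2]-.004)<.008)&(abs(n[:,1])<.03)]
    rf=n[(abs(n[:,2]-.065)<.008)]
    print("roof x,y range",np.percentile(rf,[2,98],axis=0).round(3).tolist())
    pos=np.array([[.415,-.159],[.495,-.373],[.5385,-.232]])
print("ledge",O-.09*ex,"home",O+.005*ex,"roof",O+.02*ex,"push start",O-.155*ex)
# plate colour check in top: left edge position
d=np.load("top.npz"); c=d["c"].astype(int);W=d["W"]
m=(c.min(2)>150)&(c.max(2)-c.min(2)<45)&(abs(W[...,0]-.57)<.09)&(abs(W[...,1]-.03)<.09)
p=W[m][:,:2].astype(np.float32); print("plate",len(p),cv2.minAreaRect(p))
E
```

```text
top hi 14838
-0.04 y -0.2 -0.174 z 0.135
-0.01 y -0.2 -0.147 z 0.169
0.02 y -0.2 0.2 z 0.423
0.05 y -0.2 0.2 z 0.456
0.08 y -0.2 0.174 z 0.497
0.11 y -0.2 0.144 z 0.535
0.14 y -0.2 0.116 z 0.573
0.17 y -0.2 0.085 z 0.58
roof x,y range [[-0.023, -0.136, 0.058], [0.183, 0.18, 0.071]]
side hi 8708
-0.04 y -0.2 -0.186 z 0.13
-0.01 y -0.199 -0.164 z 0.166
0.02 y -0.199 0.2 z 0.596
0.05 y -0.197 0.2 z 0.599
0.08 y -0.2 0.178 z 0.598
0.11 y -0.198 0.152 z 0.596
0.14 y -0.199 0.122 z 0.594
0.17 y -0.196 0.091 z 0.592
roof x,y range [[-0.024, -0.046, 0.057], [0.181, 0.195, 0.072]]
ledge [0.55481408 0.02520235] home [0.64695192 0.04834577] roof [0.6615 0.052 ] push start [0.4917724  0.00936737]
plate 1330 ((0.5727642774581909, 0.031503766775131226), (0.15561862289905548, 0.09470021724700928), 14.444100379943848)
```

Emit:
{"op": "move_arm", "data": {
  "series": [
    [0,-0.3,0,0,0,-0.1],
    [0,-0.3,0,0,0,-0.1],
    [0,-0.3,0,0,0,-0.1],
    [0,-0.3,0,0,0,-0.1]
  ],
  "claw": 1
}}

```text
time_s: 1.1
ee_pos: [0.0608, -0.3927, 0.2534]
tool_rot: [0.894, 0.448, -0.0, 0.0]
ft_force: [-1.0, -0.6, 0.4]
grip_width: 1.001
finger_force: 0.0
```

Emit:
{"op": "move_arm", "data": {
  "series": [
    [0,0,0,0,0,-0.1],
    [0,0,0,0,0,-0.1],
    [0,0,0,0,0,-0.1],
    [0.18,0.194,0,0,0,0],
    [0.18,0.194,0,0,0,0],
    [0.18,0.194,0,0,0,0],
    [0.18,0.194,0,0,0,0],
    [0.18,0.194,0,0,0,0],
    [0.18,0.194,0,0,0,0],
    [0.18,0.194,0,0,0,0],
    [0.18,0.194,0,0,0,0],
    [0,0,0.15,0,0,0],
    [0,0,0.15,0,0,0],
    [0,0,0,0,0,0]
  ]
}}

```text
time_s: 2.85
ee_pos: [0.4165, -0.1649, 0.1907]
tool_rot: [0.767, 0.641, -0.001, -0.003]
ft_force: [-0.3, 0.3, 0.5]
grip_width: 1.001
finger_force: 0.0
```

```bash
cat >> h.py <<'E'
def rel(tx,ty,tz,th):
    """print turn, then shift (in tool axes AFTER the turn) in move units"""
    s=sensors.read_state(); M=R.from_quat(s["tool_rot"]).as_matrix()
    cur=np.degrees(np.arctan2(M[1,0],M[0,0])); t=np.radians(th)
    d=np.array([tx,ty,tz])-s["ee_pos"]
    print("t",round(float(s["time_s"]),2),"pos",np.round(s["ee_pos"],4),"yaw",round(cur,1),"rz",round(-((th-cur+180)%360-180)/90,3),
     "shift",np.round([(d[0]*np.cos(t)+d[1]*np.sin(t))/.2,(d[0]*np.sin(t)-d[1]*np.cos(t))/.2,-d[2]/.2],3),"F",np.round(s["ft_force"],2),"w",round(float(s["grip_width"]),3))
def wrist(zlo=.04,zhi=.06):
    s=sensors.read_state(); im=optics.get_image("wrist"); W=world(im,s)
    for r in optics.regions_of("wrist","carton_a"):
        p=W[r["pixels"]]; p=p[(p[:,2]>zlo)&(p[:,2]<zhi)]
        if len(p)>50: print(round(r["score"],2),np.median(p,0).round(4),[np.round(x,4) for x in cv2.minAreaRect(p[:,:2].astype(np.float32))])
    return im,W
E
python3 - <<'E'
from h import *
im,W=wrist(); rel(.415,-.159,.03,80.4)
save("w1.png",im["color"])
d=np.load("top.npz"); V=d["W"].reshape(-1,3); V=V[~np.isnan(V[:,0])]
a=np.radians(14.4); ex=np.array([np.cos(a),np.sin(a)]); ey=np.array([-ex[1],ex[0]]); O=np.array([.6615,.052])-.02*ex
r=np.c_[(V[:,:2]-O)@ex,(V[:,:2]-O)@ey,V[:,2]]
r=r[(r[:,2]>.08)&(r[:,2]<.125)&(abs(r[:,1])<.2)]
for x0 in np.arange(-.05,.2,.02):
    q=r[(r[:,0]>=x0)&(r[:,0]<x0+.02)]
    if len(q): print(round(x0,2),np.percentile(q[:,1],[0,50,99,100]).round(3),len(q))
E
```

```text
0.9 [ 0.4775 -0.3527  0.0479] [array([ 0.4795, -0.3618]), array([0.0724, 0.0248]), np.float64(73.732)]
0.77 [ 0.5387 -0.226   0.0481] [array([ 0.5392, -0.2307]), array([0.0785, 0.0614]), np.float64(73.6027)]
0.75 [ 0.4156 -0.1546  0.0483] [array([ 0.4152, -0.1574]), array([0.0778, 0.06  ]), np.float64(80.1638)]
t 2.95 pos [ 0.4181 -0.1662  0.1941] yaw 79.8 rz -0.007 shift [ 0.033 -0.021  0.821] F [ 0.23 -0.7   0.77] w 0.998
-0.05 [-0.2   -0.195 -0.189 -0.189] 12
-0.03 [-0.199 -0.187 -0.173 -0.172] 45
-0.01 [-0.189 -0.169 -0.157 -0.156] 51
0.01 [-0.186 -0.152 -0.136 -0.136] 54
0.03 [-0.185 -0.134  0.037  0.199] 52
0.05 [-0.199  0.183  0.2    0.2  ] 137
0.07 [-0.197  0.164  0.182  0.182] 137
0.09 [-0.187  0.144  0.16   0.161] 130
0.11 [-0.154  0.125  0.141  0.143] 131
0.13 [-0.135  0.105  0.122  0.122] 137
0.15 [-0.13   0.085  0.102  0.103] 128
0.17 [-0.115  0.07   0.083  0.083] 101
0.19 [-0.034  0.053  0.063  0.063] 77
```

Emit:
{"op": "move_arm", "data": {
  "series": [
    [0.038,-0.022,0.1,0,0,-0.005],
    [0,0,0.2,0,0,0],
    [0,0,0.2,0,0,0],
    [0,0,0.2,0,0,0],
    [0,0,0.12,0,0,0],
    [0,0,0,0,0,0],
    [0,0,0,0,0,0]
  ]
}}

```text
time_s: 3.82
ee_pos: [0.4156, -0.1581, 0.0304]
tool_rot: [0.765, 0.644, 0.0, 0.001]
ft_force: [0.8, 0.5, -1.0]
grip_width: 0.999
finger_force: 0.0
```

Emit:
{"op": "move_arm", "data": {
  "series": [
    [0,0,0,0,0,0],
    [0,0,0,0,0,0],
    [0,0,0,0,0,0],
    [0,0,0,0,0,0],
    [0,0,-0.05,0,0,0],
    [0,0,-0.05,0,0,0],
    [0,0,0,0,0,0],
    [0,0,0,0,0,0],
    [0,0,0,0,0,0]
  ],
  "claw": 0
}}

```text
time_s: 4.95
ee_pos: [0.4145, -0.1575, 0.0489]
tool_rot: [0.765, 0.644, -0.0, -0.0]
ft_force: [0.5, 0.4, -2.1]
grip_width: 0.707
finger_force: 65.6
```

```bash
python3 - <<'E'
from h import *
rel(.415,-.158,.031,80.2); print(sensors.read_state()["finger_force"])
E
```

```text
t 4.95 pos [ 0.4145 -0.1575  0.0489] yaw 80.2 rz 0.0 shift [-0.002  0.003  0.089] F [ 0.48  0.38 -2.13] w 0.707
65.55758357048035
```

Emit:
{"op": "move_arm", "data": {
  "series": [
    [0,0,0,0,0,0]
  ]
}}

```text
time_s: 5.08
ee_pos: [0.4146, -0.1576, 0.0489]
tool_rot: [0.765, 0.644, -0.0, -0.0]
ft_force: [-0.3, -0.8, -1.6]
grip_width: 0.708
finger_force: 65.6
```

Emit:
{"op": "move_arm", "data": {
  "series": [
    [0,0,0,0,0,0]
  ]
}}

```text
time_s: 5.2
ee_pos: [0.4147, -0.1576, 0.0491]
tool_rot: [0.765, 0.644, -0.0, -0.0]
ft_force: [0.0, 0.2, -2.1]
grip_width: 0.705
finger_force: 65.6
```

Emit:
{"op": "move_arm", "data": {
  "series": [
    [0,0,0.05,0,0,0],
    [0,0,0.045,0,0,0],
    [0,0,0.005,0,0,0],
    [0,0,0,0,0,0]
  ]
}}

```text
time_s: 5.7
ee_pos: [0.415, -0.1578, 0.0309]
tool_rot: [0.765, 0.644, -0.001, -0.001]
ft_force: [-8.2, 4.3, 17.2]
grip_width: 0.707
finger_force: 68.1
```

Emit:
{"op": "move_arm", "data": {
  "series": [
    [0,0,0,0,0,0],
    [0,0,0,0,0,0],
    [0,0,-0.15,0,0,0],
    [0,0,-0.3,0,0,0],
    [0,0,-0.2,0,0,0],
    [0,0,0,0,0,0.07]
  ],
  "claw": 1
}}

```text
time_s: 6.45
ee_pos: [0.4171, -0.159, 0.1636]
tool_rot: [0.8, 0.6, 0.002, 0.004]
ft_force: [0.5, 0.1, -0.8]
grip_width: 0.998
finger_force: 0.0
```

```bash
python3 - <<'E'
from h import *
wrist();rel(.539,-.231,.0305,73.7)
E
```

```text
0.97 [ 0.5383 -0.2259  0.0481] [array([ 0.5389, -0.2308]), array([0.0793, 0.061 ]), np.float64(73.8835)]
0.74 [ 0.4151 -0.1536  0.0483] [array([ 0.4144, -0.1573]), array([0.0786, 0.06  ]), np.float64(80.3093)]
t 6.55 pos [ 0.4152 -0.1579  0.1598] yaw 73.9 rz 0.003 shift [-0.177  0.697  0.647] F [-0.07 -0.23  0.52] w 0.999
```

Emit:
{"op": "move_arm", "data": {
  "series": [
    [-0.059,0.232,0,0,0,0.003],
    [-0.059,0.232,0,0,0,0],
    [-0.059,0.233,0.1,0,0,0],
    [0,0,0.2,0,0,0],
    [0,0,0.2,0,0,0],
    [0,0,0.147,0,0,0],
    [0,0,0,0,0,0]
  ]
}}

```text
time_s: 7.42
ee_pos: [0.5357, -0.2289, 0.0254]
tool_rot: [0.8, 0.6, -0.002, -0.004]
ft_force: [0.2, -0.3, 0.3]
grip_width: 0.997
finger_force: 0.0
```

Emit:
{"op": "move_arm", "data": {
  "series": [
    [0,0,0,0,0,0],
    [0,0,0,0,0,0],
    [0,0,0,0,0,0],
    [0,0,0,0,0,0],
    [0,0,-0.05,0,0,0],
    [0,0,-0.05,0,0,0],
    [0,0,0,0,0,0],
    [0,0,0,0,0,0],
    [0,0,0,0,0,0]
  ],
  "claw": 0
}}

```text
time_s: 8.55
ee_pos: [0.5383, -0.2304, 0.0492]
tool_rot: [0.8, 0.599, -0.0, -0.001]
ft_force: [-0.0, 0.4, -7.4]
grip_width: 0.709
finger_force: 69.4
```

Emit:
{"op": "move_arm", "data": {
  "series": [
    [0,0,0,0,0,0]
  ]
}}

```text
time_s: 8.68
ee_pos: [0.5385, -0.2306, 0.0495]
tool_rot: [0.8, 0.599, -0.0, -0.0]
ft_force: [0.5, 0.2, -8.6]
grip_width: 0.707
finger_force: 69.4
```

```bash
python3 - <<'E'
from h import *
rel(.555,.025,.0505,14.4)
E
```

```text
t 8.68 pos [ 0.5385 -0.2306  0.0495] yaw 73.7 rz 0.658 shift [ 0.398 -1.217 -0.005] F [ 0.52  0.21 -8.63] w 0.707
```

Emit:
{"op": "move_arm", "data": {
  "series": [
    [0,0,-0.08,0,0,0],
    [0,0,-0.1,0,0,0],
    [0,0,-0.1,0,0,0.058],
    [0,0,0,0,0,0.1],
    [0,0,0,0,0,0.1],
    [0,0,0,0,0,0.1],
    [0,0,0,0,0,0.1],
    [0,0,0,0,0,0.1],
    [0,0,0,0,0,0.1],
    [0.03,-0.1,0,0,0,0],
    [0.06,-0.19,0,0,0,0],
    [0.07,-0.21,0,0,0,0],
    [0.07,-0.21,0,0,0,0],
    [0.07,-0.21,0,0,0,0],
    [0.06,-0.19,0,0,0,0],
    [0.038,-0.107,0,0,0,0],
    [0,0,0,0,0,0],
    [0,0,0,0,0,0]
  ]
}}

```text
time_s: 10.92
ee_pos: [0.5553, 0.0251, 0.1068]
tool_rot: [0.992, 0.126, 0.001, 0.0]
ft_force: [0.1, 0.1, -8.1]
grip_width: 0.705
finger_force: 69.2
```

```bash
python3 - <<'E'
from h import *
s=sensors.read_state(); im=optics.get_image("wrist"); W=world(im,s); save("w2.png",cv2.resize(im["color"],(768,576)))
for r in optics.regions_of("wrist","rack"):
    p=W[r["pixels"]]; q=p[(abs(p[:,2]-.064)<.006)]; print(r["score"],len(q),cv2.minAreaRect(q[:,:2].astype(np.float32)) if len(q) else "")
    print(np.nanpercentile(p[:,2],[5,20,50,80,95]).round(3))
rel(.555,.025,.036,14.4)
E
```

```text
0.83 21522 ((0.6498810648918152, 0.05097518116235733), (0.06383432447910309, 0.09431163221597672), 14.467037200927734)
[0.005 0.007 0.065 0.066 0.067]
t 11.03 pos [0.5553 0.0244 0.1064] yaw 14.4 rz 0.0 shift [-0.001 -0.003  0.352] F [ 0.09 -0.91 -7.33] w 0.702
```

View pics/w2.png

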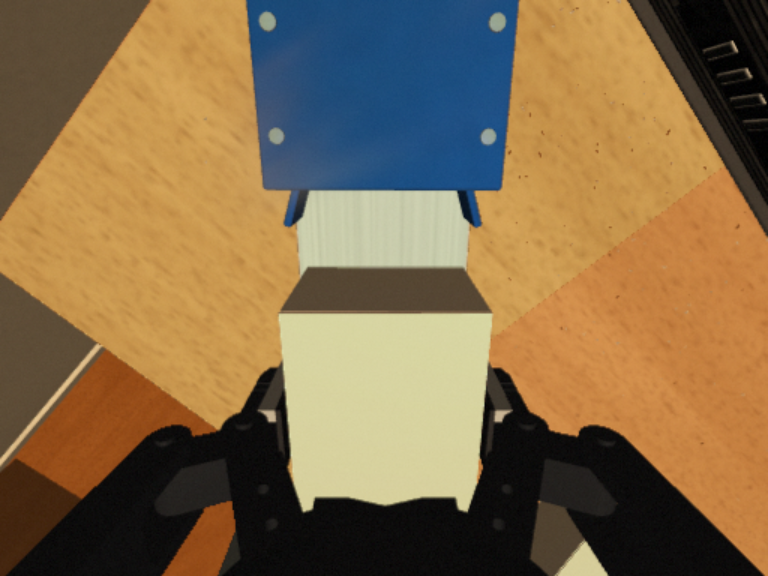

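Emit:
{"op": "move_arm", "data": {
  "series": [
    [0,-0.005,0.1,0,0,0],
    [0,0,0.12,0,0,0],
    [0,0,0.08,0,0,0],
    [0,0,0.04,0,0,0],
    [0,0,0.015,0,0,0],
    [0,0,0,0,0,0],
    [0,0,0,0,0,0]
  ]
}}

```text
time_s: 11.9
ee_pos: [0.5558, 0.0257, 0.0358]
tool_rot: [0.992, 0.126, 0.001, 0.0]
ft_force: [-0.2, 0.3, -3.1]
grip_width: 0.707
finger_force: 69.5
```

Emit:
{"op": "move_arm", "data": {
  "series": [
    [0,0,0,0,0,0],
    [0,0,0,0,0,0],
    [0,0,0,0,0,0],
    [0,0,-0.1,0,0,0],
    [0,0,-0.3,0,0,0],
    [-0.15,0,0,0,0,0],
    [-0.2,0,0,0,0,0],
    [0,0,0,0,0,0]
  ],
  "claw": 1
}}

```text
time_s: 12.9
ee_pos: [0.4855, 0.0082, 0.1155]
tool_rot: [0.992, 0.125, 0.0, 0.0]
ft_force: [0.1, -0.1, 0.1]
grip_width: 1.001
finger_force: 0.0
```

```bash
python3 - <<'E'
from h import *
im,W=wrist(.042,.06)
ex=np.array([np.cos(np.radians(14.45)),np.sin(np.radians(14.45))]); O=np.array([.6427,.0483]);p=O-.16*ex
rel(p[0],p[1],.034,14.45)
E
```

```text
0.97 [ 0.4457 -0.1395  0.0479] [array([ 0.4402, -0.1614]), array([0.0786, 0.0097]), np.float64(81.2216)]
0.78 [0.5591 0.0269 0.0523] [array([0.5552, 0.0261]), array([0.078 , 0.0601]), np.float64(14.3123)]
t 13.0 pos [0.488  0.0083 0.1163] yaw 14.4 rz -0.0 shift [-0.001 -0.001  0.412] F [0.75 0.8  0.18] w 1.002
```

Emit:
{"op": "move_arm", "data": {
  "series": [
    [0,0,0.1,0,0,0],
    [0,0,0.15,0,0,0],
    [0,0,0.15,0,0,0],
    [0,0,0.005,0,0,0],
    [0,0,0,0,0,0],
    [0,0,0,0,0,0],
    [0.04,0,0,0,0,0],
    [0.04,0,0,0,0,0],
    [0.05,0,0,0,0,0],
    [0.05,0,0,0,0,0],
    [0.05,0,0,0,0,0],
    [0.05,0,0,0,0,0],
    [0.05,0,0,0,0,0],
    [0.05,0,0,0,0,0]
  ],
  "claw": 0.2
}}

```text
time_s: 14.75
ee_pos: [0.5598, 0.0273, 0.0332]
tool_rot: [0.992, 0.126, -0.002, -0.0]
ft_force: [-5.9, -1.9, 3.2]
grip_width: 0.201
finger_force: 0.0
```

```bash
python3 - <<'E'
from h import *
im,W=wrist(.042,.06)
save("w3.png",cv2.resize(im["color"],(640,480)))
ex=np.array([np.cos(np.radians(14.45)),np.sin(np.radians(14.45))]); O=np.array([.6427,.0483]);p=O-.046*ex
rel(p[0],p[1],.034,14.45)
E
```

```text
0.62 [0.5959 0.0365 0.0524] [array([0.5934, 0.036 ]), array([0.0477, 0.0605]), np.float64(14.4281)]
t 14.85 pos [0.5613 0.0275 0.0336] yaw 14.5 rz 0.0 shift [ 0.19   0.001 -0.002] F [-0.15  0.66  0.52] w 0.198
```

View pics/w3.png

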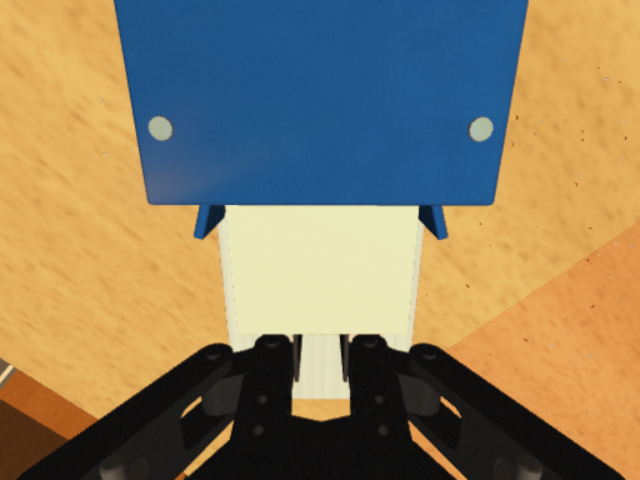

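Emit:
{"op": "move_arm", "data": {
  "series": [
    [0.03,0,0,0,0,0],
    [0.04,0,0,0,0,0],
    [0.04,0,0,0,0,0],
    [0.04,0,0,0,0,0],
    [0.025,0,0,0,0,0],
    [0.01,0,0,0,0,0],
    [0,0,0,0,0,0]
  ]
}}

```text
time_s: 15.72
ee_pos: [0.5963, 0.0366, 0.0334]
tool_rot: [0.992, 0.126, -0.0, -0.0]
ft_force: [-3.2, -0.6, -1.4]
grip_width: 0.201
finger_force: 0.0
```

Emit:
{"op": "move_arm", "data": {
  "series": [
    [0.008,0,0,0,0,0]
  ]
}}

```text
time_s: 15.85
ee_pos: [0.5976, 0.0369, 0.0335]
tool_rot: [0.992, 0.126, -0.001, -0.0]
ft_force: [-2.8, -0.4, -0.7]
grip_width: 0.198
finger_force: 0.0
```

```bash
python3 - <<'E'
from h import *
im,W=wrist(.042,.06)
ex=np.array([np.cos(np.radians(14.45)),np.sin(np.radians(14.45))]); O=np.array([.6427,.0483]);p=O-.046*ex
rel(p[0],p[1],.034,14.45)
m=np.isfinite(W[...,0])&(abs(W[...,2]-.0525)<.004); q=W[m][:,:2]-O; q=np.c_[q@ex,q@[-ex[1],ex[0]]]; q=q[(abs(q[:,1])<.025)&(q[:,0]<-.02)&(q[:,0]>-.06)]
print(len(q),np.percentile(q,[1,5,95,99],axis=0).round(4))
m=np.isfinite(W[...,0])&(abs(W[...,2]-.065)<.004); q=W[m][:,:2]-O; q=np.c_[q@ex,q@[-ex[1],ex[0]]];q=q[abs(q[:,1])<.045]; print("roof front",np.percentile(q[:,0],[.2,1,3]).round(4))
E
```

```text
0.82 [0.61   0.04   0.0525] [array([0.6099, 0.0402]), array([0.0038, 0.0599]), np.float64(14.4061)]
t 15.95 pos [0.598  0.037  0.0338] yaw 14.4 rz -0.0 shift [ 0.     0.001 -0.001] F [-3.55 -1.27 -1.67] w 0.197
1195 [[-0.0572 -0.0243]
 [-0.0538 -0.0215]
 [-0.0327  0.0211]
 [-0.0322  0.0243]]
roof front [-0.055  -0.0457 -0.035 ]
```

Emit:
{"op": "move_arm", "data": {
  "series": [
    [0.01,0,0,0,0,0]
  ]
}}

```text
time_s: 16.08
ee_pos: [0.5995, 0.0374, 0.0338]
tool_rot: [0.992, 0.126, -0.001, -0.0]
ft_force: [-9.2, -1.1, 2.0]
grip_width: 0.201
finger_force: 0.0
```

Emit:
{"op": "move_arm", "data": {
  "series": [
    [0.01,0,0,0,0,0]
  ]
}}

```text
time_s: 16.2
ee_pos: [0.5996, 0.0375, 0.0336]
tool_rot: [0.992, 0.126, -0.004, 0.0]
ft_force: [-16.7, -3.6, 6.2]
grip_width: 0.196
finger_force: 0.0
```

Emit:
{"op": "move_arm", "data": {
  "series": [
    [0.01,0,0,0,0,0]
  ]
}}

```text
time_s: 16.32
ee_pos: [0.5994, 0.0379, 0.0327]
tool_rot: [0.992, 0.126, -0.007, -0.0]
ft_force: [-25.2, -3.2, 14.0]
grip_width: 0.203
finger_force: 0.0
```

Emit:
{"op": "move_arm", "data": {
  "series": [
    [-0.05,0,0,0,0,0],
    [-0.15,0,0,0,0,0],
    [-0.1,0,-0.15,0,0,0],
    [0,0,-0.25,0,0,0],
    [0,0,-0.15,0,0,0],
    [0,0,0,0,0,0],
    [0,0,0,0,0,0]
  ],
  "claw": 1
}}

```text
time_s: 17.2
ee_pos: [0.546, 0.0235, 0.1436]
tool_rot: [0.992, 0.126, 0.0, -0.0]
ft_force: [0.5, 0.5, -0.6]
grip_width: 0.998
finger_force: 0.0
```

```bash
python3 - <<'E'
from h import *
im,W=wrist(.042,.06)
ex=np.array([np.cos(np.radians(14.45)),np.sin(np.radians(14.45))]); O=np.array([.6427,.0483])
L=np.isfinite(W[...,0]); q=W[L]; z=q[:,2]; q=q[:,:2]-O; q=np.c_[q@ex,q@[-ex[1],ex[0]]]
a=q[(abs(z-.052)<.003)&(abs(q[:,1])<.03)&(abs(q[:,0]+.03)<.04)]; b=q[(abs(z-.0655)<.004)&(abs(q[:,1])<.045)]
print("carton",len(a),np.percentile(a,[1,99],axis=0).round(4),"roof",np.percentile(b,[.5,99],axis=0).round(4))
rel(.495,-.373,.0305,73.7)
E
```

```text
0.91 [ 0.4001 -0.1789  0.0484] [array([ 0.3989, -0.1801]), array([0.0404, 0.0302]), np.float64(6.4554)]
0.83 [0.6147 0.0415 0.0524] [array([0.6146, 0.0418]), array([0.0074, 0.0601]), np.float64(14.4177)]
carton 865 [[-0.0326 -0.0289]
 [-0.0252  0.0296]] roof [[-0.0241 -0.0445]
 [ 0.0399  0.0441]]
t 17.3 pos [0.5451 0.0236 0.1422] yaw 14.4 rz -0.658 shift [-1.974  0.316  0.558] F [-0.2   0.94 -0.29] w 1.0
```

Emit:
{"op": "move_arm", "data": {
  "series": [
    [0,0,0,0,0,-0.11],
    [0,0,0,0,0,-0.11],
    [0,0,0,0,0,-0.11],
    [0,0,0,0,0,-0.11],
    [0,0,0,0,0,-0.11],
    [0,0,0,0,0,-0.108],
    [-0.1,0.016,0,0,0,0],
    [-0.25,0.04,0,0,0,0],
    [-0.27,0.043,0,0,0,0],
    [-0.27,0.043,0,0,0,0],
    [-0.27,0.043,0,0,0,0],
    [-0.27,0.043,0,0,0,0],
    [-0.27,0.043,0,0,0,0],
    [-0.2,0.032,0,0,0,0],
    [-0.074,0.013,0,0,0,0],
    [0,0,0,0,0,0],
    [0,0,0,0,0,0]
  ]
}}

```text
time_s: 19.42
ee_pos: [0.4955, -0.3716, 0.1432]
tool_rot: [0.8, 0.6, 0.0, -0.001]
ft_force: [0.0, -0.3, -0.0]
grip_width: 0.996
finger_force: 0.0
```

```bash
python3 - <<'E'
from h import *
wrist(); rel(.495,-.373,.0305,73.7)
E
```

```text
0.96 [ 0.4969 -0.3674  0.0483] [array([ 0.4959, -0.3713]), array([0.0789, 0.0601]), np.float64(73.7006)]
0.66 [ 0.3982 -0.1935  0.0472] [array([ 0.4078, -0.1957]), array([0.0058, 0.0604]), np.float64(75.4737)]
t 19.52 pos [ 0.4957 -0.3717  0.1436] yaw 73.8 rz 0.001 shift [-0.007 -0.002  0.566] F [-0.38 -0.55  0.21] w 0.997
```

Emit:
{"op": "move_arm", "data": {
  "series": [
    [0,0,0.1,0,0,0],
    [0,0,0.2,0,0,0],
    [0,0,0.2,0,0,0],
    [0,0,0.065,0,0,0],
    [0,0,0,0,0,0],
    [0,0,0,0,0,0]
  ]
}}

```text
time_s: 20.27
ee_pos: [0.4964, -0.374, 0.0327]
tool_rot: [0.8, 0.599, 0.0, 0.001]
ft_force: [-0.8, -1.0, -0.2]
grip_width: 0.999
finger_force: 0.0
```

Emit:
{"op": "move_arm", "data": {
  "series": [
    [0,0,0,0,0,0],
    [0,0,0,0,0,0],
    [0,0,0,0,0,0],
    [0,0,0,0,0,0],
    [0,0,-0.05,0,0,0],
    [0,0,-0.05,0,0,0],
    [0,0,0,0,0,0],
    [0,0,0,0,0,0],
    [0,0,0,0,0,0]
  ],
  "claw": 0
}}

```text
time_s: 21.4
ee_pos: [0.495, -0.3728, 0.0502]
tool_rot: [0.8, 0.599, -0.0, -0.001]
ft_force: [-0.5, 0.0, -5.5]
grip_width: 0.706
finger_force: 67.4
```

```bash
python3 - <<'E'
from h import *
ex=np.array([np.cos(np.radians(14.45)),np.sin(np.radians(14.45))]); O=np.array([.6427,.0483])
p=O-.09*ex; rel(p[0],p[1],.16,14.45); print(O+.02*ex)
E
```

```text
t 21.4 pos [ 0.495  -0.3728  0.0502] yaw 73.7 rz 0.658 shift [ 0.79  -1.855 -0.549] F [-0.48  0.04 -5.53] w 0.706
[0.66206732 0.0532907 ]
```

Emit:
{"op": "move_arm", "data": {
  "series": [
    [0,0,-0.1,0,0,0],
    [0,0,-0.2,0,0,0],
    [0,0,-0.2,0,0,0.058],
    [0,0,-0.05,0,0,0.1],
    [0,0,0,0,0,0.1],
    [0,0,0,0,0,0.1],
    [0,0,0,0,0,0.1],
    [0,0,0,0,0,0.1],
    [0,0,0,0,0,0.1],
    [0.04,-0.1,0,0,0,0],
    [0.09,-0.2,0,0,0,0],
    [0.1,-0.24,0,0,0,0],
    [0.1,-0.24,0,0,0,0],
    [0.1,-0.24,0,0,0,0],
    [0.1,-0.24,0,0,0,0],
    [0.1,-0.24,0,0,0,0],
    [0.09,-0.2,0,0,0,0],
    [0.07,-0.155,0,0,0,0],
    [0,0,0,0,0,0],
    [0,0,0,0,0,0]
  ]
}}

```text
time_s: 23.9
ee_pos: [0.5556, 0.0259, 0.1614]
tool_rot: [0.992, 0.127, 0.0, 0.0]
ft_force: [0.4, -0.0, -3.2]
grip_width: 0.708
finger_force: 68.5
```

```bash
python3 - <<'E'
from h import *
s=sensors.read_state(); im=optics.get_image("wrist"); W=world(im,s); save("w4.png",cv2.resize(im["color"],(640,480)))
ex=np.array([np.cos(np.radians(14.45)),np.sin(np.radians(14.45))]); O=np.array([.6427,.0483])
p=O+.02*ex; rel(p[0],p[1],.0955,14.45)
V=np.r_[W.reshape(-1,3),np.load("top.npz")["W"].reshape(-1,3)]; V=V[np.isfinite(V[:,0])]
q=V[:,:2]-O;q=np.c_[q@ex,q@[-ex[1],ex[0]],V[:,2]]
h=q[(q[:,2]>.075)&(abs(q[:,1])<.09)&(q[:,0]>0)&(q[:,0]<.15)]
for y in np.arange(-.09,.09,.03):
    k=h[(h[:,1]>=y)&(h[:,1]<y+.03)]
    if len(k): print(round(y,2),np.percentile(k[:,0],[0,1]).round(3),k[k[:,0].argmin()].round(3),len(k))
E
```

```text
t 23.95 pos [0.5556 0.0253 0.1613] yaw 14.5 rz 0.0 shift [ 0.55  -0.002  0.329] F [-0.69 -0.05 -4.62] w 0.705
-0.09 [0.086 0.088] [ 0.086 -0.087  0.097] 219
-0.06 [0.118 0.12 ] [ 0.118 -0.058  0.083] 89
```

View pics/w4.png

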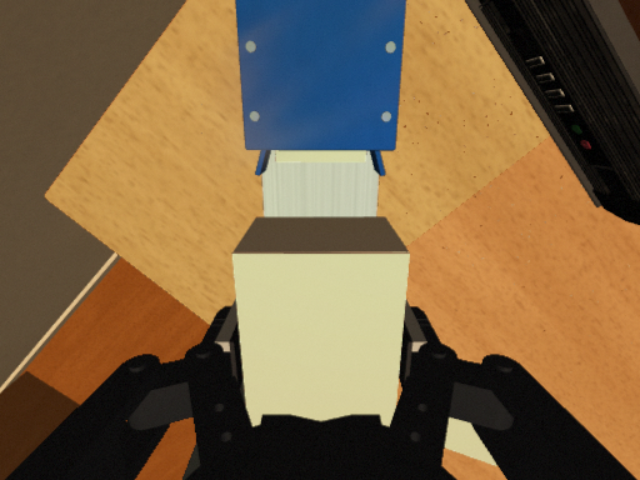

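Emit:
{"op": "move_arm", "data": {
  "series": [
    [0.06,-0.002,0,0,0,0],
    [0.12,0,0,0,0,0],
    [0.13,0,0,0,0,0],
    [0.12,0,0,0,0,0],
    [0.08,0,0,0,0,0],
    [0.04,0,0,0,0,0],
    [0,0,0.08,0,0,0],
    [0,0,0.1,0,0,0],
    [0,0,0.08,0,0,0],
    [0,0,0.04,0,0,0],
    [0,0,0.02,0,0,0],
    [0,0,0,0,0,0],
    [0,0,0,0,0,0]
  ]
}}

```text
time_s: 25.58
ee_pos: [0.6628, 0.0533, 0.0975]
tool_rot: [0.992, 0.126, 0.001, 0.0]
ft_force: [0.4, -0.3, -4.8]
grip_width: 0.702
finger_force: 68.4
```

Emit:
{"op": "move_arm", "data": {
  "series": [
    [0,0,0.005,0,0,0]
  ]
}}

```text
time_s: 25.7
ee_pos: [0.6629, 0.0533, 0.097]
tool_rot: [0.992, 0.126, 0.001, 0.0]
ft_force: [-1.2, 0.9, 0.7]
grip_width: 0.704
finger_force: 69.2
```

Contact with the roof; release gently and retreat.

Emit:
{"op": "move_arm", "data": {
  "series": [
    [0,0,0,0,0,0],
    [0,0,0,0,0,0],
    [0,0,0,0,0,0],
    [0,0,-0.05,0,0,0],
    [0,0,-0.15,0,0,0],
    [0,0,-0.25,0,0,0],
    [-0.2,0,0,0,0,0],
    [-0.3,0,0,0,0,0],
    [-0.2,0,0,0,0,0],
    [0,0,0,0,0,0],
    [0,0,0,0,0,0]
  ],
  "claw": 1
}}

```text
time_s: 27.08
ee_pos: [0.5276, 0.0184, 0.1871]
tool_rot: [0.992, 0.126, 0.001, 0.0]
ft_force: [0.8, -0.2, -0.1]
grip_width: 1.003
finger_force: 0.0
```

```bash
python3 - <<'E'
from h import *
s=sensors.read_state();im=optics.get_image("wrist"); W=world(im,s); save("w5.png",cv2.resize(im["color"],(640,480)))
ex=np.array([np.cos(np.radians(14.45)),np.sin(np.radians(14.45))]); O=np.array([.6427,.0483])
L=np.isfinite(W[...,0]); V=W[L]; q=V[:,:2]-O; q=np.c_[q@ex,q@[-ex[1],ex[0]]].astype(np.float32); z=V[:,2]
for n,h,x0,x1 in [("top",.112,-.06,.1),("bay",.0525,-.06,-.022)]:
    m=(abs(z-h)<.004)&(abs(q[:,1])<.045)&(q[:,0]>x0)&(q[:,0]<x1)
    print(n,m.sum(),np.median(z[m]).round(4),cv2.minAreaRect(q[m]))
c=optics.get_image("top")
for r in optics.recognise("top","carton_a"): print(r["score"],np.round(r["location"],3))
E
```

```text
top 6176 0.1124 ((0.002206694334745407, 0.0001988634467124939), (0.037536460906267166, 0.06017749756574631), 0.07190878689289093)
bay 793 0.0524 ((-0.02845897525548935, 0.004403099417686462), (0.06761053204536438, 0.00920956488698721), 89.9443130493164)
0.93 [ 0.419 -0.165  0.046]
0.86 [ 0.501 -0.62   0.052]
0.66 [0.617 0.035 0.042]
```

View pics/w5.png

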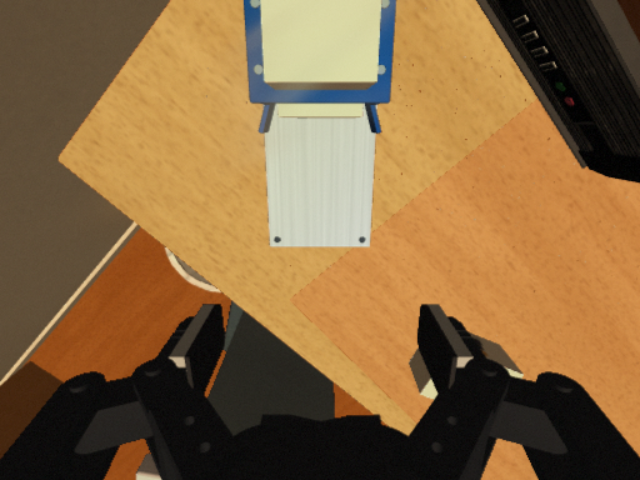

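```bash
python3 -c "
from rig import robot
print(robot.sign_off())"
```

```text
the job is handed in; nothing more can be done
None
```

I handed the job in with all three cartons placed: the heaviest (about 8 N) is fully home against the stop in the bay, the second heaviest (about 5 N) is flat on the middle of the roof to within a few mm, and the lightest (about 2 N) is back where it stood on the desk. The sign-off gave no verdict.

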